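# Make ready for a melt at the jeweller's bench

### The arm

A 7-joint arm with a two-finger parallel gripper is mounted at the origin on the work surface. World frame = base frame: x ahead of the robot, y to its left, z up, the work surface at z = 0. Lengths are in mm, angles in degrees, forces in N, time in s.
With the tool pointing down it reaches from about 350 to 900 mm from the base axis. Payload 19.9 kg.
Tool frame: the origin (TCP) lies midway between the tips of the shut fingers; the grasp point (between the pads) lies 19 mm behind it; z points along the fingers, y is the line along which they close (so a half turn about z gives the same grasp; the last joint's range is limited). The gripper opens to 94 mm and grips with 3 to 60 N. Pads are 16 mm wide; open, the fingers measure 119 mm over their backs; the gripper's body (75 mm by 177 mm) begins 78 mm behind the grasp point.
Start: joints at [70.846, 23.915, -0.59, 92.452, 0.269, 63.638, -3.037], TCP at [180.39, -598.38, 205.425] pointing down, gripper open.
Joint ranges: [-161.28, 161.28], [-22.2, 115.67], [-73.04, 71.86], [3.21, 147.25], [-68.34, 248.33], [10.77, 114.83], [-161.83, 161.83]. Speed limits (degrees/s): [108.29, 108.29, 136.94, 136.94, 172.46, 172.46, 172.46].

### API

Orientations are given as [roll, pitch, yaw] about the fixed x, y, z axes, in that order (R = Rz(yaw) Ry(pitch) Rx(roll)).
In Python, from cell import ctrl, snapshot, camera_model, order, search_frame gives the robot as it stands.
- The arm moves only by the shell command python3 -m inch 'ROWS' [FORCE]. ROWS is a JSON object whose one key "increments" holds a list of rows, each a list of 3 entries, a list of its own where there are three numbers: the shift along the world's x, y, z in units of 25 mm (1.0 is 25 mm), then the turn, a rotation vector about the world's x, y, z in units of 6 degrees (1.0 is 6 degrees), then the finger opening in mm, from 0 to 94. A call has 1 to 8 rows; each row shifts and turns the commanded pose from where the row before left it; what a row does not reach is not made up. A row lasts 1/10 s, in which the tool goes at most 50 mm and 8.59 degrees, less where a joint would pass 70% of its speed; a pose out of reach is approached as far as the arm can. A call is refused whole if a number of a shift passes 1 or a number of a turn 1, either way. A call with a gripper value outside its range is refused whole. The fingers move at their own pace and stop on an object; FORCE is the grip in N (left out, the last holds). Time passes only in rows, so rows that do not move let the fingers close. It gives the time, the measured TCP pose, the force, the opening and the grip force at its end, in the units of the state.
- ctrl.read_state(): the state, without advancing time (a new reading comes with each control period).
- snapshot(name): name is "side" or "top"; returns the picture (480x640x3 uint8, blue, green, red); there is no depth.
- camera_model(name): a dict with "intrinsics" (3x3 intrinsics, pixels), "pose" (4x4, takes a point from camera to world coordinates). Camera axes: x right, y up, looking along -z (the intrinsics and any distortion apply to the point x, -y, -z); pixel columns grow to the right and rows downward; lengths in mm; the calibration is good to about 2 mm. A picture is of the moment at which its call begins. camera_model takes no time and is no camera call.
- order.job_done(): hands the job in; it is judged then, once.
Trained networks look in the newest picture that a camera, given by its name, has taken for a name from the list of things; names that differ only in an ending like _2 or _b are one class to them, and where a whole thing is asked for, a point or a joint stands for the part that bears it (a point fixed in the world has none). Each returns a list of dicts, best first, with "p" (0 to 1); they miss things now and then, are a little off and sometimes report something else, mostly with a low value. They report only what shows in the picture. A call takes as long as a camera call. They do not tell look-alikes from the thing itself.
- search_frame(camera, label): "rect" ([left, top, right, bottom] in pixels, round what is visible of it).
The state is a dict: "clock": time; "joint_pos": joint angles; "joint_vel": joint speeds; "tau": joint torques, N m; "ee_pos": TCP position; "eef_rot": TCP orientation; "contact_force": force on the tool from outside, world axes, zero at the start; "ft_torque": the same for the moment, N m; "grip_width": finger opening in mm; "gripper_force": force on a finger pad.
Only numpy, scipy, OpenCV 4.12 (cv2) and the standard library are available. Lean on these libraries where they do the work, as an engineer would, in place of code of your own. Each camera call takes 0.05 s, during which the arm holds its last target. There are 200 camera calls.

### The job

Make the bench ready for a melt. Lay the pale stone block flat on the middle of the round turntable and stand the crucible upright in the middle of the block. Weigh the silver too: lay the silver bar in the middle of the balance pan nearer the turntable, lying lengthways from front to back, and stand both brass weights upright in the other pan, one behind the other across its middle, so that the beam stays level. Leave the little glass jar in front of the balance standing where it is.

Things in the scene. Friction and masses are not known exactly. Their poses are not given: they have to be found in the camera images.
- bar: Silver casting bar, 64 (x) x 26 (y) x 12 (z) mm, 200 g, bright grey metal, lying flat on the bench. Origin at the centre of its underside; x along its length, z up.
- weight_a: One of two identical brass weights, 100 g each: an upright cylinder 28 mm in diameter and 16 mm high with a narrow neck and a knob 16 mm in diameter, 27 mm high in all. Origin at the centre of its underside, z up.
- weight_b: The other of two identical brass weights, 100 g each: an upright cylinder 28 mm in diameter and 16 mm high with a narrow neck and a knob 16 mm in diameter, 27 mm high in all. Origin at the centre of its underside, z up.
- block: Pale stone soldering block, 90 (x) x 60 (y) x 25 (z) mm, 200 to 325 g. Origin at the centre of its underside; x along its length, z up.
- crucible: Reddish-brown clay crucible: an open round cup, 52 mm in outer diameter (48 at the foot), 45 mm high, wall 5 mm, 90 to 160 g. Origin at the centre of its underside, z up.
- turntable: Soldering turntable, fixed: a flat dark steel disc 160 mm in diameter on a pedestal, its top 60 mm above the bench. It stands at the front left or the front right of the bench (a teal tool tray, fixed, 150 x 100 x 35 mm, is on the other side). Origin on its axis at bench height, z up.
- pan_left (a point): Left (+y, as seen from the robot) pan of the balance: a steel tray 104 (x) x 88 (y) mm with a rim 3 mm high and 3 mm wide. This point is at the centre of the top of its floor, 75 mm above the bench when the beam is level; x and y as the balance's (x away from the robot, y to its left, at yaw 0), z up; it tips with the beam.
- pan_right (a point): Right (-y) pan of the balance: a steel tray 104 (x) x 88 (y) mm with a rim 3 mm high and 3 mm wide. This point is at the centre of the top of its floor, 75 mm above the bench when the beam is level; x and y as the balance's (x away from the robot, y to its left, at yaw 0), z up; it tips with the beam.
- beam (a joint): Beam of the balance, rad: 0 level, positive when the left pan is up; stops at +-0.10 (pan centres then 11 mm higher or lower). Pivot 70 mm above the bench, midway between the pans, whose centres are 210 mm apart; foot fixed. A weak spring (1 Nm/rad) levels it: equal loads equally far out balance, 100 g too much on one side tips it to the stop.
- jar: Small closed glass jar with a steel lid, 40 mm in diameter, 58 mm high, on the bench in front of the balance's post; not to be disturbed. Origin at the centre of its underside, z up.
Mind the look-alikes: they are no part of the job. Of the things that look like the bar, take the one that is farthest to the robot's right at the start.

How it is judged (in metres and radians):
At the end, for the whole second after the job is handed in: Off-centre at most: block 15 mm, crucible 12, bar 15 sideways, 18 front-back (pan nearer turntable, within 0.35 rad of front-back), weights 15 sideways, 36 front-back (other pan). Beam within 0.05 rad of level. All upright within 0.12 rad, released, at rest. Jar not tipped or moved 25 mm (((y of turntable in the frame of pan_right above 0.105 m and x of bar in the frame of pan_left between -0.018 and 0.018 m and y of bar in the frame of pan_left between -0.015 and 0.015 m and x of weight_a in the frame of pan_right between -0.036 and 0.036 m and y of weight_a in the frame of pan_right between -0.015 and 0.015 m and x of weight_b in the frame of pan_right between -0.036 and 0.036 m and y of weight_b in the frame of pan_right between -0.015 and 0.015 m and z of bar in the frame of pan_left between -0.004 and 0.005 m and z of weight_a in the frame of pan_right between -0.004 and 0.005 m and z of weight_b in the frame of pan_right between -0.004 and 0.005 m and angle between the x axis of bar and the x axis of pan_left, either way round below 0.35 rad) or (y of turntable in the frame of pan_right below 0.105 m and x of bar in the frame of pan_right between -0.018 and 0.018 m and y of bar in the frame of pan_right between -0.015 and 0.015 m and x of weight_a in the frame of pan_left between -0.036 and 0.036 m and y of weight_a in the frame of pan_left between -0.015 and 0.015 m and x of weight_b in the frame of pan_left between -0.036 and 0.036 m and y of weight_b in the frame of pan_left between -0.015 and 0.015 m and z of bar in the frame of pan_right between -0.004 and 0.005 m and z of weight_a in the frame of pan_left between -0.004 and 0.005 m and z of weight_b in the frame of pan_left between -0.004 and 0.005 m and angle between the x axis of bar and the x axis of pan_right, either way round below 0.35 rad)) and value of joint beam between -0.05 and 0.05 rad and horizontal distance between block and turntable below 0.015 m and z of block in the frame of turntable between 0.056 and 0.064 m and horizontal distance between crucible and block below 0.012 m and z of crucible in the frame of block between 0.021 and 0.029 m and angle between each of bar, weight_a, weight_b, block, crucible's own z axis and vertical below 0.12 rad and linear speed of each of bar, weight_a, weight_b, block, crucible below 0.02 m/s and contact force between each of bar, weight_a, weight_b, block, crucible and the fingers below 0.05 N); the robot touches nothing.
It fails at once if the glass jar is knocked over or pushed away (distance of jar from where it was at the start of the episode above 0.025 m or angle between jar's own z axis and vertical above 0.4 rad).
It also fails if it takes over 120 s, if anything falls off the work surface, if the arm or the gripper's body presses on something with over 40 N, if the wrist force passes 120 N, or if a joint passes its speed limit or range.

## Working session

There is one attempt and no reset: what is moved stays moved. The work goes in short steps, Python scripts to look and compute and a shell command to move; the robot and the scene stay as the last step left them, time stands still between calls to the robot, and variables do not carry over. Pictures are saved under pics/ and viewed, at most 14 in all, crops included, and the job is handed in when it is done.

```bash
mkdir -p pics; python3 - <<'E'
from cell import ctrl, snapshot, camera_model, search_frame
import cv2,json
for c in("top","side"):
    cv2.imwrite(f"pics/{c}0.png",snapshot(c))
    m=camera_model(c);print(c,m)
    for l in("bar","weight_a","block","crucible","turntable","pan_left","jar","beam"):
        print(l,[([round(float(v)) for v in d["rect"]],round(d["p"],2)) for d in search_frame(c,l)])
s=ctrl.read_state();print(s["clock"],s["ee_pos"],s["eef_rot"])
E
```

```text
top {'intrinsics': array([[461.65500279,   0.        , 321.56467632],
       [  0.        , 461.65500279, 237.34572795],
       [  0.        ,   0.        ,   1.        ]]), 'pose': array([[-2.34427654e-02,  9.95532094e-01, -9.14674074e-02,
         3.93080941e+02],
       [-9.99718044e-01, -2.29985593e-02,  5.90758769e-03,
         2.39172440e+01],
       [ 3.77757456e-03,  9.15801078e-02,  9.95790547e-01,
         9.44173032e+02],
       [ 0.00000000e+00,  0.00000000e+00,  0.00000000e+00,
         1.00000000e+00]])}
bar [([374, 291, 405, 318], 0.95), ([464, 171, 481, 201], 0.94), ([419, 307, 452, 341], 0.75), ([415, 157, 441, 182], 0.65)]
weight_a [([171, 183, 190, 194], 0.71), ([243, 249, 262, 261], 0.55)]
block [([307, 231, 337, 277], 0.82), ([240, 110, 401, 183], 0.17)]
crucible [([404, 245, 429, 271], 0.56), ([465, 172, 484, 200], 0.4)]
turntable [([479, 193, 560, 278], 0.98)]
pan_left [([241, 114, 401, 182], 0.89)]
jar [([316, 188, 334, 211], 0.76)]
beam [([241, 111, 400, 184], 0.75)]
side {'intrinsics': array([[581.73571935,   0.        , 318.25462741],
       [  0.        , 
[... 341 characters left out ...]
2],
       [ 0.00000000e+00,  0.00000000e+00,  0.00000000e+00,
         1.00000000e+00]])}
bar [([389, 222, 410, 250], 0.83), ([409, 201, 439, 220], 0.82), ([304, 151, 330, 168], 0.71), ([279, 171, 308, 192], 0.61)]
weight_a [([311, 315, 323, 329], 0.65), ([215, 360, 225, 376], 0.54), ([276, 230, 296, 258], 0.41)]
block [([314, 249, 361, 283], 0.61)]
crucible [([353, 190, 376, 215], 0.93)]
turntable [([334, 113, 404, 168], 0.6)]
pan_left [([191, 170, 280, 286], 0.63)]
jar [([274, 230, 295, 257], 0.67), ([192, 170, 280, 285], 0.18)]
beam [([190, 171, 284, 283], 0.56), ([302, 150, 332, 165], 0.4)]
0.9 [ 180.39430064 -598.38101233  205.43619994] [-1.79996619e+02  1.66368200e-03  1.67765802e+01]
```

View pics/top0.png

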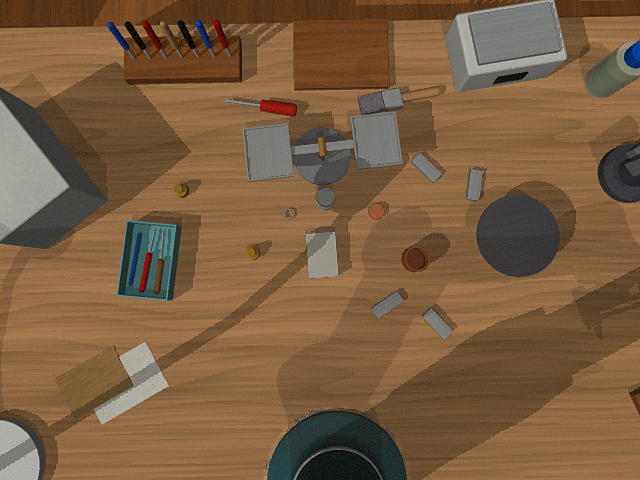

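View pics/side0.png

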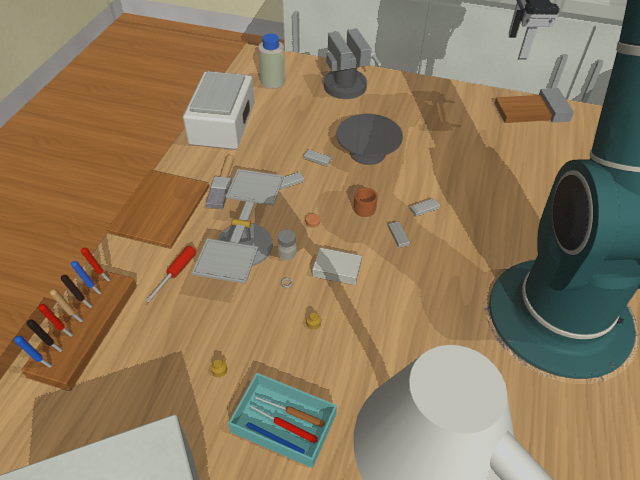

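The four bar-like things in the top view are at about (389,304), (437,323), (427,167) and (475,184). The one at (475,184) is farthest right (−y), so it is the silver bar. The turntable is on the right, so the bar goes in pan_right and the weights in pan_left. Next I measure with silhouette fits and check the bar in an enlarged crop.

```bash
cat > h.py <<'E'
import numpy as np,cv2
from scipy.optimize import minimize
from cell import ctrl,snapshot,camera_model,search_frame
def proj(c,P):
    m=camera_model(c);T=np.linalg.inv(m["pose"]);q=np.asarray(P,float)@T[:3,:3].T+T[:3,3]
    q=q*[1,-1,-1]@np.asarray(m["intrinsics"]).T;return q[:,:2]/q[:,2:]
def unproj(c,px,z):
    m=camera_model(c);d=np.linalg.inv(m["intrinsics"])@[*px,1]*[1,-1,-1];d=m["pose"][:3,:3]@d;o=m["pose"][:3,3]
    return (o+d*(z-o[2])/d[2])
def box(l,w,h):return np.array([[a*l/2,b*w/2,k*h] for a in(-1,1) for b in(-1,1) for k in(0,1)])
def cyl(*rz):
    t=np.linspace(0,2*np.pi,32);return np.vstack([np.c_[r*np.cos(t),r*np.sin(t),z+0*t] for r,z in rz])
M=dict(bar=box(64,26,12),block=box(90,60,25),weight=cyl((14,0),(14,16),(8,17),(8,27)),crucible=cyl((24,0),(26,45)),
 jar=cyl((20,0),(20,58)),turntable=cyl((80,57),(80,60)),pan=box(104,88,3)) 
S=8
def mask(img,rect,pad=5):
    l,t,r,b=[int(round(v)) for v in rect];p=pad+7
    x0,y0=max(l-p,0),max(t-p,0);cr=img[y0:b+p,x0:r+p]
    cr=cv2.resize(cr,None,fx=4,fy=4,interpolation=cv2.INTER_CUBIC)
    m=np.zeros(cr.shape[:2],np.uint8)
    cv2.grabCut(cr,m,((l-3-x0)*4,(t-3-y0)*4,(r-l+6)*4,(b-t+6)*4),np.zeros((1,65)),np.zeros((1,65)),6,cv2.GC_INIT_WITH_RECT)
    k=((m==1)|(m==3)).astype(np.uint8)
    n,lab,st,_=cv2.connectedComponentsWithStats(k)
    if n>1:k=(lab==1+np.argmax(st[1:,4])).astype(np.uint8)
    return k,(x0,y0),cr
def pose(M_,x,y,yaw,z):
    c,s=np.cos(yaw),np.sin(yaw);return M_@np.array([[c,s,0],[-s,c,0],[0,0,1]])+[x,y,z]
def fit(name,views,z,x0,yaws=(0,)):
    """views: list of (cam,img,rect)"""
    ms=[(c,)+mask(i,r) for c,i,r in views]
    def loss(p,ret=False):
        L=[]
        for c,k,o,cr in ms:
            h=cv2.convexHull(((proj(c,pose(M[name],p[0],p[1],p[2]/20,z))-o+.5)*4).astype(np.float32))
            a=np.zeros_like(k);cv2.fillPoly(a,[np.round(h*16).astype(np.int32)],1,shift=4)
            L.append(1-(a&k).sum()/(a|k).sum())
        return L if ret else sum(L)
    best=min((minimize(loss,[*x0,20*y],method="Nelder-Mead",options=dict(initial_simplex=[[x0[0]+a,x0[1]+b,20*y+g] for a,b,g in((0,0,0),(15,0,0),(0,15,0),(0,0,6))],xatol=.1,fatol=1e-4)) for y in yaws),key=lambda r:r.fun)
    x=best.x;return np.round([x[0],x[1],np.degrees(x[2]/20)],1),np.round(1-np.array(loss(x,True)),2)
E
cat > m.py <<'E'
from h import *
t,s=snapshot("top"),snapshot("side")
Y=np.radians([-60,-30,0,30,60,90])
J=dict(bar=((464,171,481,201),(304,151,330,168),0),weight1=((171,183,190,194),(210,358,228,378),0),weight2=((243,246,262,261),(306,313,323,330),0),
 block=((307,231,337,277),(314,249,361,283),0),crucible=((402,245,429,271),(353,190,376,215),0),jar=((316,188,334,211),(276,230,296,258),0),
 turntable=((479,193,560,278),None,0),panL=((245,123,293,181),(193,238,258,284),75),panR=((351,112,403,168),(228,170,284,205),75))
for n,(a,b,z) in J.items():
    k=n.rstrip("12LR")
    x0=unproj("top",[(a[0]+a[2])/2,(a[1]+a[3])/2],z+10)[:2]
    Yk=Y if k in("bar","block") else (0,)
    out=[fit(k,v,z,x0,Yk) for v in ([("top",t,a)],[("side",s,b)] if b else None,[("top",t,a),("side",s,b)] if b else None) if v]
    print(n,out)
c=cv2.resize(t[100:210,390:570],None,fx=4,fy=4,interpolation=cv2.INTER_CUBIC);cv2.imwrite("pics/barcrop.png",c)
E
python3 m.py
```

```text
bar [(array([ 581.1, -298. ,  -10.6]), array([0.92])), (array([ 586.9, -296.9,   -8.5]), array([0.93])), (array([ 583.9, -298.3,   -9.2]), array([0.85, 0.86]))]
weight1 [(array([583.5, 305.2,   9.2]), array([0.93])), (array([586.2, 307. ,   0.6]), array([0.97])), (array([585.8, 306.2,   9.4]), array([0.82, 0.93]))]
weight2 [(array([453.4, 159.8,   2.4]), array([0.81])), (array([454.1, 161.3,   4.1]), array([0.96])), (array([454.1, 160.8,  -4. ]), array([0.77, 0.82]))]Traceback (most recent call last):
  File "m.py", line 11, in <module>
    out=[fit(k,v,z,x0,Yk) for v in ([("top",t,a)],[("side",s,b)] if b else None,[("top",t,a),("side",s,b)] if b else None) if v]
         ~~~^^^^^^^^^^^^^
  File "h.py", line 38, in fit
    best=min((minimize(loss,[*x0,20*y],method="Nelder-Mead",options=dict(initial_simplex=[[x0[0]+a,x0[1]+b,20*y+g] for a,b,g in((0,0,0),(15,0,0),(0,15,0),(0,0,6))],xatol=.1,fatol=1e-4)) for y in yaws),key=lambda r:r.fun)
  File "h.py", line 38, in <genexpr>
    best=min((minimize(loss,[*x0,20*y],method="Nelder-Mead",options=dict(initial_simplex=[[x0[0]+a,x0[1]+b,20*y+g] for a,b,g in((0,0,0),(15,0,0),(0,15,0),(0,0,6))],xatol=.1,fatol=1e-4)) for y in yaws),key=lambda r:r.fun)
              ~~~~~~~~^^^^^^^^^^^^^^^^^^^^^^^^^^^^^^^^^^^^^^^^^^^^^^^^^^^^^^^^^^^^^^^^^^^^^^^^^^^^^^^^^^^^^^^^^^^^^^^^^^^^^^^^^^^^^^^^^^^^^^^^^^^^^^^^^^^^^^^^^^^^^^^^^^^^^^^^^^^^^^^^^^^
    res = _minimize_neldermead(fun, x0, args, callback, bounds=bounds,
                               **options)
    fxcc = func(xcc)
    fx = function(np.copy(x), *(wrapper_args + args))
  File "h.py", line 34, in loss
    h=cv2.convexHull(((proj(c,pose(M[name],p[0],p[1],p[2]/20,z))-o+.5)*4).astype(np.float32))
                       ~~~~^^^^^^^^^^^^^^^^^^^^^^^^^^^^^^^^^^^^^
  File "h.py", line 5, in proj
    m=camera_model(c);T=np.linalg.inv(m["pose"]);q=np.asarray(P,float)@T[:3,:3].T+T[:3,3]
ValueError: time passes only in moves, steps and waits
```

```bash
sed -i 's/^def proj/import functools\ncamera_model=functools.lru_cache(None)(camera_model)\ndef proj/' h.py
sed -i '/^c=cv2/d; /^Y=/i c=cv2.resize(t[100:210,390:570],None,fx=4,fy=4,interpolation=cv2.INTER_CUBIC);cv2.imwrite("pics/barcrop.png",c)' m.py; python3 m.py
```

```text
bar [(array([ 581.5, -298.5,   -9.5]), array([0.92])), (array([ 587.1, -296.6,  -11.2]), array([0.92])), (array([ 583.8, -298.6,   -8.8]), array([0.86, 0.82]))]
weight1 [(array([583.9, 305.3,  18.8]), array([0.88])), (array([586.2, 306.9,   5.5]), array([0.97])), (array([585.7, 306.7,  11.9]), array([0.8 , 0.95]))]
weight2 [(array([452.8, 159.4,   7.9]), array([0.81])), (array([454. , 161.7,  12. ]), array([0.96])), (array([453.9, 160.8,  16.5]), array([0.78, 0.94]))]
block [(array([443.5,  19.5,   2.6]), array([0.98])), (array([447.5,  20.2,   2.5]), array([0.91])), (array([446.2,  19.9,   2.7]), array([0.93, 0.96]))]
crucible [(array([ 430.9, -165.6,    5.8]), array([0.97])), (array([ 434.6, -164.6,    9.6]), array([0.97])), (array([ 432.1, -165.7,   10.2]), array([0.94, 0.9 ]))]
jar [(array([554.3,  11.4,   7.8]), array([0.76])), (array([557.6,  10.3,  12.1]), array([0.87])), (array([557.6,  11.7,   6.9]), array([0.79, 0.87]))]
turntable [(array([ 470. , -359.6,   -1.2]), array([0.99]))]
panL [(array([640.4, 119. ,   5.3]), array([0.97])), (array([643.3, 122.7,   6.5]), array([0.93])), (array([641.3, 119.5,   5.4]), array([0.96, 0.87]))]
panR [(array([659.6, -89.7,   5.2]), array([0.93])), (array([663.1, -86.6,   4.6]), array([0.93])), (array([660.1, -89.5,   5. ]), array([0.98, 0.88]))]
```

View pics/barcrop.png

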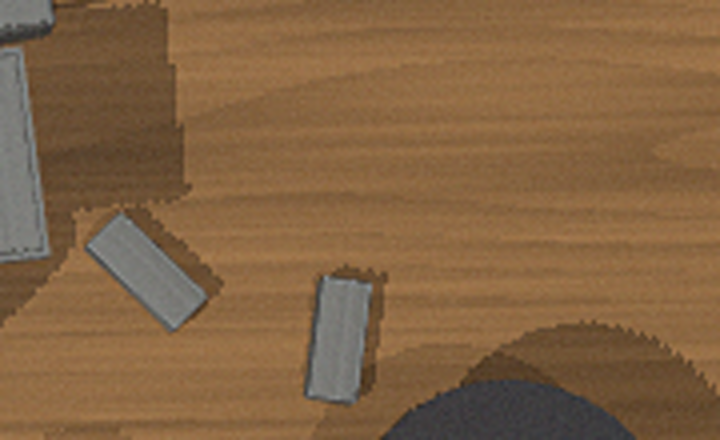

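The crop shows the target bar at top-view (475,184), running almost front to back, with its look-alike at (427,167) farther left. No other bar-like thing lies farther right. First move: go above the block.

```bash
python3 -m inch '{"increments":[[[0.44,1,-0.18],[0,0,-0.3],94],[[0.44,1,-0.18],[0,0,-0.3],94],[[0.44,1,-0.18],[0,0,-0.3],94],[[0.44,1,-0.18],[0,0,-0.3],94],[[0.44,1,-0.18],[0,0,-0.3],94],[[0.44,1,-0.18],[0,0,-0.3],94],[[0.44,1,-0.18],[0,0,-0.3],94],[[0.44,1,-0.18],[0,0,-0.26],94]]}' 30
python3 -m inch '{"increments":[[[0.44,1,-0.18],[0,0,0],94],[[0.44,1,-0.18],[0,0,0],94],[[0.44,1,-0.18],[0,0,0],94],[[0.44,1,-0.18],[0,0,0],94],[[0.44,1,-0.18],[0,0,0],94],[[0.44,1,-0.18],[0,0,0],94],[[0.44,1,-0.18],[0,0,0],94],[[0.44,1,-0.18],[0,0,0],94]]}'
python3 -m inch '{"increments":[[[0.44,1,-0.18],[0,0,0],94],[[0.44,1,-0.18],[0,0,0],94],[[0.44,1,-0.18],[0,0,0],94],[[0.44,1,-0.18],[0,0,0],94],[[0.44,1,-0.18],[0,0,0],94],[[0.44,1,-0.18],[0,0,0],94],[[0.44,1,-0.18],[0,0,0],94],[[0.44,1,-0.18],[0,0,0],94]]}'
```

```text
clock: 1.9
ee_pos: [268.7, -397.4, 169.4]
eef_rot: [180.0, -0.0, 2.5]
contact_force: [-0.3, 0.3, -0.4]
grip_width: 94.0
gripper_force: 0.0
clock: 2.7
ee_pos: [356.8, -197.4, 133.4]
eef_rot: [180.0, -0.0, 2.6]
contact_force: [0.4, -0.6, -0.1]
grip_width: 94.0
gripper_force: 0.0
clock: 3.5
ee_pos: [444.9, 2.6, 97.4]
eef_rot: [180.0, -0.0, 2.6]
contact_force: [1.0, -0.7, -0.2]
grip_width: 94.3
gripper_force: 0.0
```

```bash
python3 -m inch '{"increments":[[[0.02,0.7,0],[0,0,0],94],[[0,0,-0.9],[0,0,0],94],[[0,0,-0.9],[0,0,0],94],[[0,0,-0.9],[0,0,0],94],[[0,0,-0.8],[0,0,0],94],[[0,0,-0.24],[0,0,0],94],[[0,0,0],[0,0,0],50],[[0,0,0],[0,0,0],50]]}' 30
python3 -m inch '{"increments":[[[0,0,0],[0,0,0],50],[[0,0,0],[0,0,0],50],[[0,0,0],[0,0,0],50],[[0,0,0],[0,0,0],50],[[0,0,0],[0,0,0],50]]}' 30
```

```text
clock: 4.3
ee_pos: [445.4, 19.2, 4.7]
eef_rot: [-180.0, -0.0, 2.6]
contact_force: [0.3, 0.2, -0.4]
grip_width: 81.2
gripper_force: 0.0
clock: 4.8
ee_pos: [445.2, 19.0, 4.4]
eef_rot: [180.0, -0.0, 2.6]
contact_force: [-1.1, -0.7, 8.3]
grip_width: 59.7
gripper_force: 30.0
```

```bash
python3 -m inch '{"increments":[[[0,0,0.5],[0,0,0],50],[[0,0,1],[0,0,0],50],[[0,0,1],[0,0,0],50],[[0,0,1],[0,0,0],50],[[0,-0.5,0.9],[0,0,0],50],[[0.07,-0.9,0],[0,0,0],50],[[0.07,-0.9,0],[0,0,0],50],[[0.07,-0.9,0],[0,0,0],50]]}' 30
python3 -m inch '{"increments":[[[0.07,-1,0],[0,0,0],50],[[0.07,-1,0],[0,0,0],50],[[0.07,-1,0],[0,0,0],50],[[0.07,-1,0],[0,0,0],50],[[0.07,-1,0],[0,0,0],50],[[0.07,-1,0],[0,0,0],50],[[0.07,-1,0],[0,0,0],50],[[0.07,-1,0],[0,0,0],50]]}' 30
python3 -m inch '{"increments":[[[0.07,-1,0],[0,0,0],50],[[0.07,-1,0],[0,0,0],50],[[0.07,-1,0],[0,0,0],50],[[0.07,-0.6,0],[0,0,0],50],[[0,-0.3,0],[0,0,0],50],[[0,0,0],[0,0,0],50]]}' 30
```

```text
clock: 5.6
ee_pos: [450.0, -61.7, 114.9]
eef_rot: [180.0, -0.0, 2.6]
contact_force: [-0.2, -0.1, -3.3]
grip_width: 59.5
gripper_force: 30.0
clock: 6.4
ee_pos: [463.9, -261.7, 114.8]
eef_rot: [-180.0, -0.0, 2.6]
contact_force: [0.8, -0.6, -2.6]
grip_width: 59.7
gripper_force: 30.0
clock: 7.0
ee_pos: [471.0, -358.5, 114.0]
eef_rot: [-180.0, 0.0, 2.6]
contact_force: [-0.5, 0.2, -3.5]
grip_width: 59.7
gripper_force: 30.0
```

```bash
python3 -m inch '{"increments":[[[0.04,0,-0.8],[0,0,0],50],[[0,0,-0.8],[0,0,0],50],[[0,0,-0.2],[0,0,0],50],[[0,0,-0.14],[0,0,0],50],[[0,0,0],[0,0,0],50]]}' 30
python3 -m inch '{"increments":[[[0,0,-0.04],[0,0,0],50],[[0,0,0],[0,0,0],68],[[0,0,0],[0,0,0],80],[[0,0,0],[0,0,0],80],[[0,0,0.5],[0,0,0],80],[[0,0,1],[0,0,0],80],[[0,0,1],[0,0,0],80],[[0,0,0],[0,0,0],80]]}' 30
```

```text
clock: 7.5
ee_pos: [472.4, -357.9, 65.8]
eef_rot: [-180.0, -0.0, 2.6]
contact_force: [-0.1, -0.2, -3.3]
grip_width: 60.0
gripper_force: 30.0
clock: 8.3
ee_pos: [473.7, -359.4, 131.1]
eef_rot: [179.8, -0.2, 2.6]
contact_force: [0.6, -1.6, -0.3]
grip_width: 79.9
gripper_force: 0.0
```

```bash
python3 -m inch '{"increments":[[[-0.2,0.97,0],[0,0,0],80],[[-0.2,0.97,0],[0,0,0],80],[[-0.2,0.97,0],[0,0,0],80],[[-0.2,0.97,0],[0,0,0],80],[[-0.2,0.97,0],[0,0,0],80],[[-0.2,0.97,0],[0,0,0],80],[[-0.2,0.97,0],[0,0,0],80],[[-0.22,0.97,0],[0,0,0],80]]}' 12
python3 - <<'E'
from h import *
t,s=snapshot("top"),snapshot("side")
for c,i in(("top",t),("side",s)): print([(c,d["rect"],d["p"]) for l in("block","crucible") for d in search_frame(c,l)[:2]])
cv2.imwrite("pics/a.png",np.hstack([cv2.resize(t[150:320,380:580],(600,510)),]));
print(ctrl.read_state()["ee_pos"])
E
```

```text
clock: 9.1
ee_pos: [431.4, -163.4, 127.2]
eef_rot: [180.0, -0.0, 2.6]
contact_force: [-0.6, -0.2, 0.2]
grip_width: 79.9
gripper_force: 0.0
[]
[('side', [351.7, 187.7, 378.2, 216.3], 0.76), ('side', [304.5, 150.9, 330.5, 166.1], 0.18)]
[ 431.79830051 -165.14576441  127.07527526]
```

View pics/a.png

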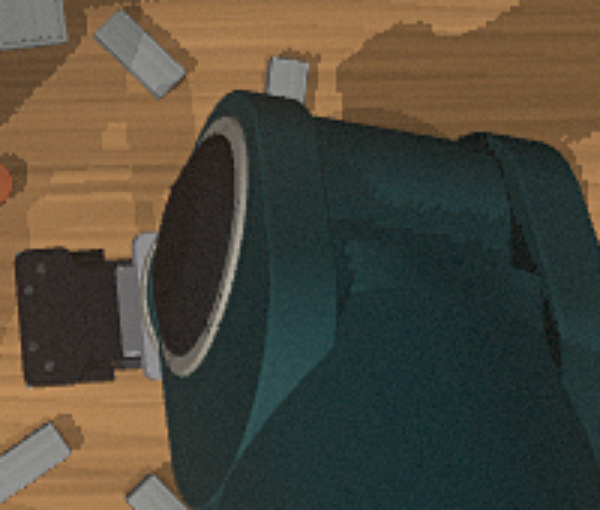

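The arm hides the turntable and block in this view; the hand is over the crucible at top-view about (400,255). I'll grasp it now.

```bash
python3 -m inch '{"increments":[[[0.03,0,-0.9],[0,0,0],80],[[0,0,-0.9],[0,0,0],80],[[0,0,-0.9],[0,0,0],80],[[0,0,-0.9],[0,0,0],80],[[0,0,-0.8],[0,0,0],80],[[0,0,-0.36],[0,0,0],80],[[0,0,0],[0,0,0],40],[[0,0,0],[0,0,0],40]]}' 12
python3 -m inch '{"increments":[[[0,0,0],[0,0,0],40],[[0,0,0],[0,0,0],40],[[0,0,0],[0,0,0],40],[[0,0,0],[0,0,0],40],[[0,0,0.5],[0,0,0],40],[[0,0,1],[0,0,0],40],[[0,0,1],[0,0,0],40],[[0,0,1],[0,0,0],40]]}' 12
python3 -m inch '{"increments":[[[0,0,1],[0,0,0],40],[[0,0,0.7],[0,0,0],40],[[0.2,-0.9,0],[0,0,0],40],[[0.2,-0.9,0],[0,0,0],40],[[0.2,-0.9,0],[0,0,0],40],[[0,0,0],[0,0,0],40]]}' 12
python3 - <<'E'
from h import *
s=snapshot("side"); t=snapshot("top")
cv2.imwrite("pics/b.png",np.hstack([cv2.resize(s[70:250,270:470],(400,360)),cv2.resize(t[150:330,420:620],(400,360))]))
for c in("top","side"):print([(d["rect"],d["p"]) for d in search_frame(c,"block")[:2]])
E
```

```text
clock: 10.2
ee_pos: [432.7, -164.7, 8.5]
eef_rot: [180.0, -0.0, 2.6]
contact_force: [0.9, -0.5, 1.2]
grip_width: 67.1
gripper_force: 0.0
clock: 11.0
ee_pos: [432.3, -164.2, 97.3]
eef_rot: [-180.0, -0.0, 2.6]
contact_force: [0.2, -0.2, -1.5]
grip_width: 52.7
gripper_force: 12.0
clock: 11.6
ee_pos: [447.4, -234.3, 138.8]
eef_rot: [180.0, -0.0, 2.5]
contact_force: [0.3, 0.5, -0.1]
grip_width: 52.3
gripper_force: 12.0
[]
[([351.8, 122.2, 389.6, 145.4], 0.74), ([189.8, 171.0, 283.3, 280.1], 0.44)]
```

View pics/b.png

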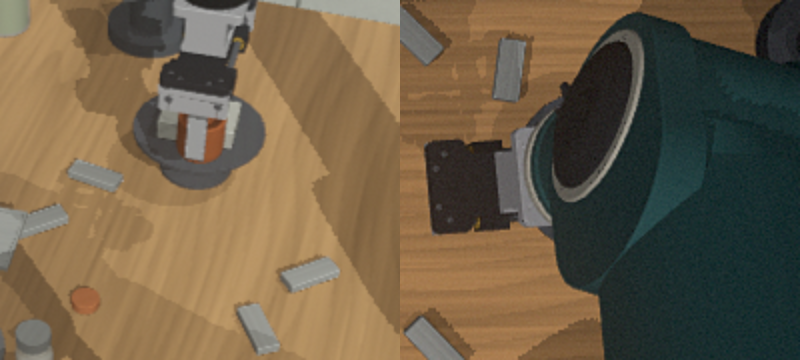

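The picture shows the crucible gripped at side-view (370,140) and the block on the disc behind it. I'll carry on and set it down.

```bash
python3 -m inch '{"increments":[[[0.2,-1,0],[0,0,0],40],[[0.2,-1,0],[0,0,0],40],[[0.2,-1,0],[0,0,0],40],[[0.2,-1,0],[0,0,0],40],[[0.2,-0.97,0],[0,0,0],40],[[0,0,0],[0,0,0],40],[[0,0,0],[0,0,0],40]]}' 12
python3 -m inch '{"increments":[[[0,0,-0.8],[0,0,0],40],[[0,0,-0.6],[0,0,0],40],[[0,0,-0.2],[0,0,0],40],[[0,0,-0.15],[0,0,0],40],[[0,0,0],[0,0,0],40],[[0,0,0],[0,0,0],40]]}' 12
```

```text
clock: 12.5
ee_pos: [472.4, -355.2, 137.9]
eef_rot: [-180.0, 0.0, 2.6]
contact_force: [-0.8, 0.7, -1.0]
grip_width: 52.3
gripper_force: 12.0
clock: 13.1
ee_pos: [472.6, -356.2, 94.7]
eef_rot: [180.0, -0.0, 2.6]
contact_force: [0.3, -0.0, -1.4]
grip_width: 52.4
gripper_force: 12.0
```

```bash
python3 -m inch '{"increments":[[[0,-0.08,-0.03],[0,0,0],40],[[0,0,0],[0,0,0],40],[[0,0,0],[0,0,0],60],[[0,0,0],[0,0,0],75],[[0,0,0.3],[0,0,0],75],[[0,0,1],[0,0,0],75],[[0,0,1],[0,0,0],75],[[0,0,0.5],[0,0,0],75]]}' 12
python3 -m inch '{"increments":[[[-0.03,1,0],[0,0,0],60],[[-0.03,1,0],[0,0,0],60],[[-0.03,1,0],[0,0,0],60],[[-0.03,1,0],[0,0,0],60],[[-0.03,1,0],[0,0,0],60],[[-0.03,1,0],[0,0,0],60],[[-0.03,1,0],[0,0,0],60],[[-0.03,1,0],[0,0,0],60]]}' 12
python3 -m inch '{"increments":[[[-0.04,1,0],[0,0,0],60],[[-0.04,1,0],[0,0,0],60],[[-0.04,1,0],[0,0,0],60],[[-0.04,1,0],[0,0,0],60],[[-0.04,1,0],[0,0,0],60],[[-0.04,1,0],[0,0,0],60],[[-0.04,1,0],[0,0,0],60],[[-0.04,1,0],[0,0,0],60]]}' 12
python3 -m inch '{"increments":[[[-0.04,1,-0.3],[0,0,0],60],[[-0.04,1,-0.3],[0,0,0],60],[[-0.04,1,-0.3],[0,0,0],60],[[-0.04,1,-0.3],[0,0,0],60],[[-0.04,0.7,-0.3],[0,0,0],60],[[0,0,0],[0,0,0],60]]}' 12
python3 - <<'E'
from h import *
s=snapshot("side"); t=snapshot("top")
cv2.imwrite("pics/c.png",np.hstack([cv2.resize(s[70:250,270:470],(400,360)),cv2.resize(t[150:330,420:620],(400,360))]))
for c in("top","side"):
  for l in("block","crucible","turntable"):print(c,l,[(np.round(d["rect"]),d["p"]) for d in search_frame(c,l)[:2]])
E
```

```text
clock: 13.9
ee_pos: [473.1, -358.5, 165.9]
eef_rot: [179.9, -0.1, 2.6]
contact_force: [-0.0, 0.8, 1.1]
grip_width: 74.8
gripper_force: 0.0
clock: 14.7
ee_pos: [466.2, -157.1, 163.5]
eef_rot: [180.0, 0.0, 2.6]
contact_force: [0.4, 0.7, -0.5]
grip_width: 59.9
gripper_force: 0.0
clock: 15.5
ee_pos: [458.2, 42.8, 163.5]
eef_rot: [180.0, -0.0, 2.6]
contact_force: [-0.1, -0.2, -0.5]
grip_width: 59.7
gripper_force: 0.0
clock: 16.1
ee_pos: [452.5, 161.4, 125.2]
eef_rot: [-180.0, 0.1, 2.8]
contact_force: [0.1, -1.2, 0.5]
grip_width: 60.4
gripper_force: 0.0
top block [(array([502., 209., 541., 260.]), 0.59), (array([240., 113., 399., 182.]), 0.42)]
top crucible [(array([512., 218., 546., 247.]), 0.86), (array([501., 211., 541., 262.]), 0.71)]
top turntable [(array([478., 195., 560., 277.]), 0.71), (array([316., 187., 336., 213.]), 0.38)]
side block [(array([191., 170., 279., 284.]), 0.55)]
side crucible []
side turntable [(array([364., 127., 404., 167.]), 0.95)]
```

View pics/c.png

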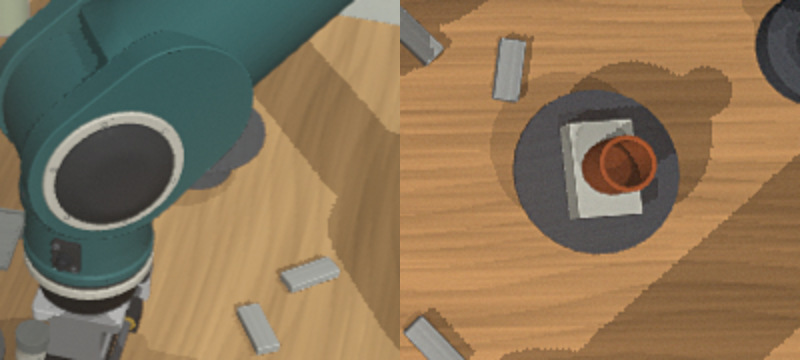

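```bash
python3 - <<'E'
from h import *
print("crucible",unproj("top",(534,231.5),130))
P=[unproj("top",p,85)[:2] for p in((507.5,211),(536,210),(540.5,256.5),(510,259))];print("block",np.round(P),np.mean(P,0))
print("table",unproj("top",(519,236),60))
E
```

```text
crucible [ 469.57552037 -358.39137619  130.        ]
block [[ 514. -332.]
 [ 514. -386.]
 [ 427. -389.]
 [ 423. -331.]] [ 469.52953201 -359.5050098 ]
table [ 468.11241766 -361.74115445   60.        ]
```

The picture shows the block and crucible centred on the turntable, all within about 3 mm by measurement. Next is the nearer weight.

```bash
python3 -m inch '{"increments":[[[0.04,-0.04,-0.9],[0,0,0.4],50],[[0,0,-0.9],[0,0,0],50],[[0,0,-0.9],[0,0,0],50],[[0,0,-0.9],[0,0,0],50],[[0,0,-0.9],[0,0,0],50],[[0,0,-0.32],[0,0,0],50],[[0,0,0],[0,0,0],15],[[0,0,0],[0,0,0],15]]}' 15
python3 -m inch '{"increments":[[[0,0,0],[0,0,0],15],[[0,0,0],[0,0,0],15],[[0,0,0],[0,0,0],15],[[0,0,0],[0,0,0],15]]}' 15
```

```text
clock: 17.3
ee_pos: [454.8, 158.5, 6.2]
eef_rot: [-180.0, -0.0, 5.0]
contact_force: [-0.8, -0.4, -0.0]
grip_width: 37.4
gripper_force: 0.0
clock: 17.7
ee_pos: [455.1, 158.5, 6.3]
eef_rot: [-180.0, -0.1, 5.0]
contact_force: [-1.4, -0.4, 8.4]
grip_width: 26.9
gripper_force: 15.0
```

```bash
python3 -m inch '{"increments":[[[0,0,0.6],[0,0,0],15],[[0,0,1],[0,0,0],15],[[0,0,1],[0,0,0],15],[[0,0,1],[0,0,0],15],[[0,0,1],[0,0,0],15],[[0.8,-0.16,0],[0,0,0],15],[[1,-0.16,0],[0,0,0],15],[[1,-0.16,0],[0,0,0],15]]}' 15
python3 -m inch '{"increments":[[[1,-0.16,0],[0,0,0],15],[[1,-0.16,0],[0,0,0],15],[[1,-0.16,0],[0,0,0],15],[[1,-0.16,0],[0,0,0],15],[[1,-0.16,0],[0,0,0],15],[[0.4,-0.16,0],[0,0,0],15],[[0,0,-0.5],[0,0,0],15],[[0,0,0],[0,0,0],15]]}' 15
```

```text
clock: 18.5
ee_pos: [525.4, 146.0, 121.3]
eef_rot: [180.0, -0.1, 5.0]
contact_force: [-0.2, -0.5, -0.3]
grip_width: 27.1
gripper_force: 15.0
clock: 19.3
ee_pos: [657.5, 122.3, 105.9]
eef_rot: [180.0, 0.2, 5.0]
contact_force: [-0.3, -0.7, -0.6]
grip_width: 27.1
gripper_force: 15.0
```

```bash
python3 -m inch '{"increments":[[[0.1,0,-0.4],[0,0,0],15],[[0,0,-0.4],[0,0,0],15],[[0,0,-0.2],[0,0,0],15],[[0,0,-0.2],[0,0,0],15],[[0,0,-0.12],[0,0,0],15],[[0,0,0],[0,0,0],15],[[0,0,0],[0,0,0],15]]}' 15
python3 -m inch '{"increments":[[[0,0,-0.08],[0,0,0],15],[[0,0,0],[0,0,0],15]]}' 15
```

```text
clock: 20.0
ee_pos: [662.0, 122.4, 75.1]
eef_rot: [-180.0, -0.0, 5.0]
contact_force: [-1.0, -0.3, 0.3]
grip_width: 26.7
gripper_force: 15.0
clock: 20.2
ee_pos: [662.0, 122.4, 72.9]
eef_rot: [-180.0, -0.0, 5.0]
contact_force: [0.1, 0.3, -0.0]
grip_width: 26.8
gripper_force: 15.0
```

```bash
python3 -m inch '{"increments":[[[0,0,-0.04],[0,0,0],15],[[0,0,0],[0,0,0],15],[[0,0,0],[0,0,0],32],[[0,0,0],[0,0,0],40],[[0,0,0],[0,0,0],44],[[0,0,0.4],[0,0,0],44],[[0,0,1],[0,0,0],44],[[0,0,1],[0,0,0],44]]}' 15
python3 -m inch '{"increments":[[[-0.8,1,0],[0,0,0],44],[[-0.8,1,0],[0,0,0],44],[[-0.8,1,0],[0,0,0],44],[[0,1,0],[0,0,0],44],[[0,1,0],[0,0,0],44],[[0,1,0],[0,0,0],44],[[0,1,0],[0,0,0],44],[[0,0.4,0],[0,0,0],44]]}' 15
python3 - <<'E'
from h import *
s=snapshot("side"); t=snapshot("top")
cv2.imwrite("pics/d.png",np.hstack([cv2.resize(s[150:300,170:320],(400,400)),cv2.resize(t[100:210,160:410],(400,176)).copy() if 0 else cv2.resize(t[80:230,200:350],(400,400))]))
for c in("top","side"):
  for l in("weight_a",):print(c,l,[(np.round(d["rect"]),d["p"]) for d in search_frame(c,l)[:3]])
E
```

```text
clock: 21.0
ee_pos: [661.7, 122.4, 133.1]
eef_rot: [-180.0, 0.0, 5.0]
contact_force: [0.1, 1.0, 0.8]
grip_width: 43.9
gripper_force: 0.0
clock: 21.8
ee_pos: [601.2, 310.1, 132.7]
eef_rot: [-179.9, -0.0, 5.2]
contact_force: [-0.1, 0.6, -0.1]
grip_width: 43.7
gripper_force: 0.0
top weight_a [(array([256., 140., 275., 152.]), 0.53)]
side weight_a []
```

View pics/d.png

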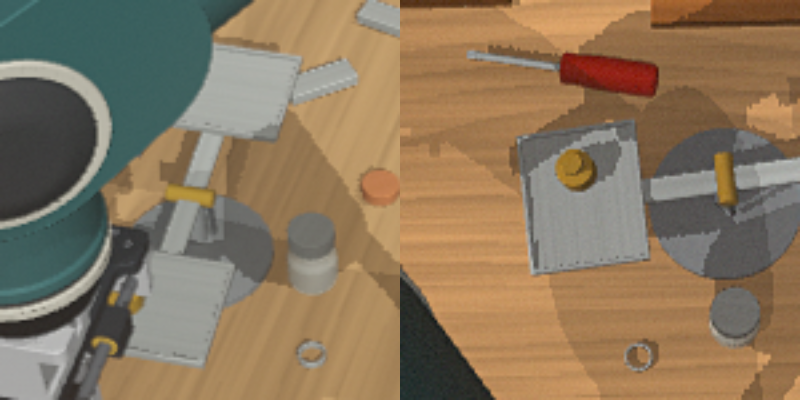

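The picture shows the weight upright in the left pan at top-view (266,144), with the beam at its stop. Next is the other weight.

```bash
python3 - <<'E'
from h import *
print(unproj("top",(265.6,143.4),91),unproj("top",(265.6,145),75), proj("top",[(642,120.5,64)]))
E
python3 -m inch '{"increments":[[[-0.62,-0.15,-0.9],[0,0,0],50],[[0,0,-0.9],[0,0,0],50],[[0,0,-0.9],[0,0,0],50],[[0,0,-0.9],[0,0,0],50],[[0,0,-0.9],[0,0,0],50],[[0,0,-0.58],[0,0,0],50],[[0,0,0],[0,0,0],50],[[0,0,0],[0,0,0],15]]}' 15
python3 -m inch '{"increments":[[[0,0,0],[0,0,0],15],[[0,0,0],[0,0,0],15],[[0,0,0],[0,0,0],15],[[0,0,0],[0,0,0],15],[[0,0,0],[0,0,0],15],[[0,0,0],[0,0,0],15]]}' 15
```

```text
[652.18693755 120.44282164  91.        ] [653.89382039 122.29194412  75.        ] [[267.25722708 152.59391417]]
clock: 22.8
ee_pos: [586.9, 303.2, 5.6]
eef_rot: [-180.0, -0.0, 5.0]
contact_force: [1.0, -0.6, 1.0]
grip_width: 45.3
gripper_force: 0.0
clock: 23.4
ee_pos: [586.9, 303.9, 5.9]
eef_rot: [-180.0, -0.1, 5.0]
contact_force: [-0.4, -1.0, 6.2]
grip_width: 26.9
gripper_force: 15.0
```

```bash
python3 -m inch '{"increments":[[[0,0,0.6],[0,0,0],15],[[0,0,1],[0,0,0],15],[[0,0,1],[0,0,0],15],[[0,0,1],[0,0,0],15],[[0,0,1],[0,0,0],15],[[0,0,0],[0,0,0],15]]}' 15
python3 - <<'E'
from h import *
t=snapshot("top");r=(255,133,276,153)
i=t.copy()
print(fit("weight",[("top",t,r)],64.5,(655,121)))
print(fit("pan",[("top",t,(243,123,293,183))],62,(641,120)))
for z in (64.5,):
  for p,col in(((655,121),(0,0,255)),((660,122),(0,255,0))):
    big=cv2.resize(t[110:190,230:310],None,fx=8,fy=8) if p[0]==655 else big
    h=cv2.convexHull(((proj("top",pose(M["weight"],*p,0,z))-[230,110]+.5)*8).astype(np.int32));cv2.polylines(big,[h],True,col,1)
cv2.imwrite("pics/e.png",big[:600])
E
```

```text
clock: 24.0
ee_pos: [587.8, 304.7, 124.5]
eef_rot: [-179.9, -0.3, 5.0]
contact_force: [0.7, 1.2, -1.2]
grip_width: 26.9
gripper_force: 15.0
(array([657.6, 122.6,  16. ]), array([0.95]))
(array([641.1, 117.6,   7.3]), array([0.95]))
```

View pics/e.png

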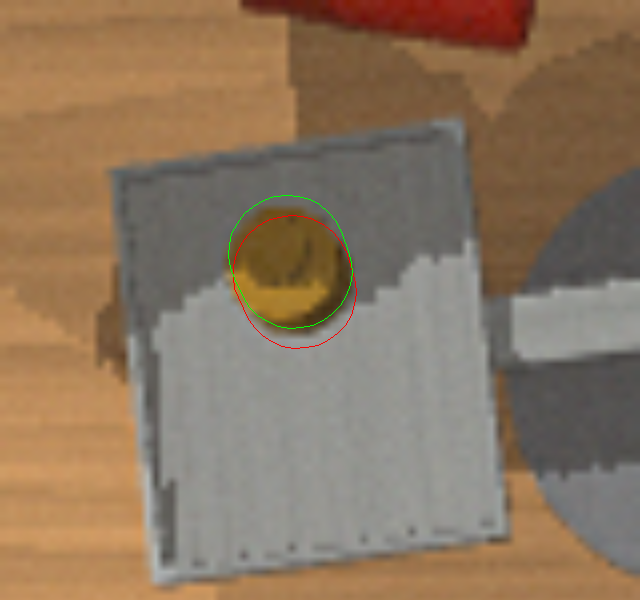

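The overlay shows the weight at about +17 mm (far) and +3 mm sideways in the pan, which is within limits. The second weight goes at −17 mm.

```bash
python3 -m inch '{"increments":[[[0.2,-0.93,0],[0,0,0],15],[[0.2,-0.93,0],[0,0,0],15],[[0.2,-0.93,0],[0,0,0],15],[[0.2,-0.93,0],[0,0,0],15],[[0.2,-0.93,0],[0,0,0],15],[[0.2,-0.93,0],[0,0,0],15],[[0.2,-0.93,0],[0,0,0],15],[[0.2,-0.93,0],[0,0,0],15]]}' 15
python3 -m inch '{"increments":[[[0,0,-0.6],[0,0,0],15],[[0,0,-0.6],[0,0,0],15],[[0,0,-0.4],[0,0,0],15],[[0,0,-0.2],[0,0,0],15],[[0,0,-0.12],[0,0,0],15],[[0,0,0],[0,0,0],15],[[0,0,0],[0,0,0],15]]}' 15
```

```text
clock: 24.85
ee_pos: [626.0, 116.5, 119.5]
eef_rot: [180.0, 0.1, 5.0]
contact_force: [0.2, 0.2, -0.8]
grip_width: 26.6
gripper_force: 15.0
clock: 25.55
ee_pos: [626.6, 117.9, 72.3]
eef_rot: [-180.0, -0.0, 5.0]
contact_force: [0.1, 0.1, -0.7]
grip_width: 27.0
gripper_force: 15.0
```

```bash
python3 -m inch '{"increments":[[[0,0,-0.05],[0,0,0],15],[[0,0,0],[0,0,0],15],[[0,0,0],[0,0,0],32],[[0,0,0],[0,0,0],40],[[0,0,0],[0,0,0],44],[[0,0,0.4],[0,0,0],44],[[0,0,1],[0,0,0],44],[[0,0,1],[0,0,0],44]]}' 15
python3 -m inch '{"increments":[[[-0.1,-1,0.2],[0,0,-0.3],44],[[-0.1,-1,0],[0,0,-0.3],44],[[-0.1,-1,0],[0,0,-0.3],44],[[-0.1,-1,0],[0,0,-0.3],44],[[-0.1,-1,0],[0,0,-0.3],44],[[-0.1,-1,0],[0,0,-0.3],44],[[-0.1,-1,0],[0,0,-0.3],44],[[-0.1,-1,0],[0,0,-0.3],44]]}' 15
python3 -m inch '{"increments":[[[-0.1,-1,0],[0,0,-0.1],44],[[-0.1,-1,0],[0,0,0],44],[[-0.1,-1,0],[0,0,0],44],[[-0.1,-1,0],[0,0,0],44],[[-0.1,-1,0],[0,0,0],44],[[-0.1,-1,0],[0,0,0],44],[[-0.1,-1,0],[0,0,0],44],[[-0.1,-1,0],[0,0,0],44]]}' 15
python3 -m inch '{"increments":[[[-0.08,-0.6,0],[0,0,0],44],[[0,0,0],[0,0,0],44]]}' 15
python3 - <<'E'
from h import *
s=snapshot("side"); t=snapshot("top")
cv2.imwrite("pics/f.png",np.hstack([cv2.resize(s[150:300,170:320],(400,400)),cv2.resize(t[80:230,200:350],(400,400))]))
E
```

```text
clock: 26.35
ee_pos: [626.2, 117.7, 131.8]
eef_rot: [-180.0, 0.0, 5.0]
contact_force: [-0.4, -1.1, -0.3]
grip_width: 44.0
gripper_force: 0.0
clock: 27.15
ee_pos: [606.3, -83.4, 136.5]
eef_rot: [-180.0, -0.0, -9.5]
contact_force: [-0.3, 0.1, 0.1]
grip_width: 44.0
gripper_force: 0.0
clock: 27.95
ee_pos: [586.4, -283.4, 136.5]
eef_rot: [-180.0, -0.0, -10.0]
contact_force: [0.5, -1.4, -0.5]
grip_width: 43.9
gripper_force: 0.0
clock: 28.15
ee_pos: [583.8, -299.5, 135.9]
eef_rot: [180.0, -0.0, -10.1]
contact_force: [-0.3, 0.9, -0.2]
grip_width: 43.9
gripper_force: 0.0
```

View pics/f.png

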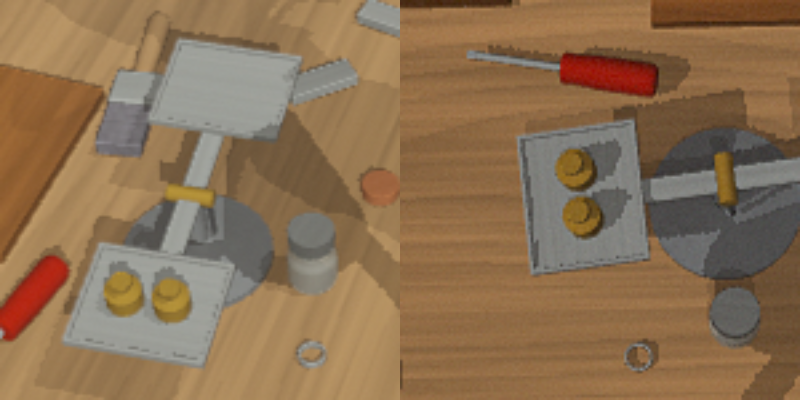

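Both weights stand upright in the left pan at top-view (265,143) and (269,161), one behind the other. I'll pick up the bar.

```bash
python3 -m inch '{"increments":[[[0,0.04,-1],[0,0,0],50],[[0,0,-1],[0,0,0],50],[[0,0,-1],[0,0,0],50],[[0,0,-1],[0,0,0],50],[[0,0,-0.9],[0,0,0],50],[[0,0,-0.35],[0,0,0],50],[[0,0,0],[0,0,0],50],[[0,0,0],[0,0,0],15]]}' 25
python3 -m inch '{"increments":[[[0,0,0],[0,0,0],15],[[0,0,0],[0,0,0],15],[[0,0,0],[0,0,0],15],[[0,0,0],[0,0,0],15],[[0,0,0],[0,0,0],15],[[0,0,0],[0,0,0],15]]}' 25
```

```text
clock: 29.05
ee_pos: [585.2, -295.9, 5.5]
eef_rot: [-180.0, -0.1, -9.9]
contact_force: [-0.3, 0.2, -0.1]
grip_width: 45.3
gripper_force: 0.0
clock: 29.65
ee_pos: [584.8, -297.0, 5.4]
eef_rot: [180.0, -0.1, -10.0]
contact_force: [-2.2, -0.5, 7.7]
grip_width: 25.7
gripper_force: 25.0
```

```bash
python3 -m inch '{"increments":[[[0,0,0.6],[0,0,0],15],[[0,0,1],[0,0,0],15],[[0,0,1],[0,0,0],15],[[0,0,1],[0,0,0],15],[[0,0,1],[0,0,0],15],[[0,0,0.5],[0,0,0],15]]}' 25
python3 -m inch '{"increments":[[[0.38,1,0],[0,0,0.4],15],[[0.38,1,0],[0,0,0.4],15],[[0.38,1,0],[0,0,0.4],15],[[0.38,1,0],[0,0,0.4],15],[[0.38,1,0],[0,0,0.4],15],[[0.38,1,0],[0,0,0.3],15],[[0.38,1,0],[0,0,0.2],15],[[0.38,1,0],[0,0,0],15]]}' 25
python3 -m inch '{"increments":[[[0,0.34,0],[0,0,0],15],[[0,0,0],[0,0,0],15],[[0,0,0],[0,0,0],15]]}' 25
```

```text
clock: 30.25
ee_pos: [585.1, -296.5, 135.0]
eef_rot: [180.0, -0.2, -10.0]
contact_force: [0.6, -0.6, -2.3]
grip_width: 25.5
gripper_force: 25.0
clock: 31.05
ee_pos: [660.4, -95.3, 131.9]
eef_rot: [-180.0, 0.0, 5.1]
contact_force: [0.2, -0.2, -2.7]
grip_width: 25.8
gripper_force: 25.0
clock: 31.35
ee_pos: [660.0, -89.1, 131.8]
eef_rot: [180.0, 0.0, 5.0]
contact_force: [-0.3, -0.2, -2.1]
grip_width: 25.5
gripper_force: 25.0
```

```bash
python3 -m inch '{"increments":[[[0.06,0,-0.6],[0,0,0],15],[[0,0,-0.5],[0,0,0],15],[[0,0,-0.3],[0,0,0],15],[[0,0,-0.2],[0,0,0],15],[[0,0,-0.2],[0,0,0],15],[[0,0,-0.15],[0,0,0],15],[[0,0,-0.12],[0,0,0],15],[[0,0,0],[0,0,0],15]]}' 25
python3 -m inch '{"increments":[[[0,0,0],[0,0,0],15],[[0,0,0],[0,0,0],15],[[0,0,0],[0,0,0],15],[[0,0,0],[0,0,0],15]]}' 25
```

```text
clock: 32.15
ee_pos: [662.0, -88.0, 80.1]
eef_rot: [180.0, -0.0, 5.0]
contact_force: [-1.2, -1.1, -0.5]
grip_width: 25.8
gripper_force: 25.0
clock: 32.55
ee_pos: [662.0, -87.9, 80.3]
eef_rot: [-180.0, -0.0, 5.0]
contact_force: [-0.6, -1.5, 0.2]
grip_width: 25.5
gripper_force: 25.0
```

Load has gone over to the pan (−2.1 N while carried, now about 0). Release, retreat, look.

```bash
python3 -m inch '{"increments":[[[0,0,0],[0,0,0],30],[[0,0,0],[0,0,0],36],[[0,0,0],[0,0,0],42],[[0,0,0.2],[0,0,0],42],[[0,0,0.5],[0,0,0],42],[[0,0,1],[0,0,0],42],[[0,0,1],[0,0,0],42],[[0,0,1],[0,0,0],42]]}' 15
python3 -m inch '{"increments":[[[-1,-0.3,0.4],[0,0,0],42],[[-1,-0.3,0.4],[0,0,0],42],[[-1,-0.3,0],[0,0,0],42],[[-1,-0.3,0],[0,0,0],42],[[-1,-0.3,0],[0,0,0],42],[[-1,-0.3,0],[0,0,0],42],[[-1,-0.3,0],[0,0,0],42],[[-1,-0.3,0],[0,0,0],42]]}' 15
python3 - <<'E'
from h import *
s=snapshot("side"); t=snapshot("top")
cv2.imwrite("pics/g.png",np.hstack([cv2.resize(s[150:300,170:320],(390,390)),cv2.resize(t[80:230,230:420],(400,316),).__class__(cv2.copyMakeBorder(cv2.resize(t[80:230,230:420],(400,316)),0,74,0,0,0).shape,np.uint8,cv2.copyMakeBorder(cv2.resize(t[80:230,230:420],(400,316)),0,74,0,0,0))]))
for c in("top","side"):
  for l in("bar","pan_left","jar"):print(c,l,[(np.round(d["rect"]),round(d["p"],2)) for d in search_frame(c,l)[:5]])
E
```

```text
clock: 33.35
ee_pos: [662.0, -87.8, 174.8]
eef_rot: [-180.0, -0.0, 5.0]
contact_force: [0.6, 0.6, 0.1]
grip_width: 42.5
gripper_force: 0.0
clock: 34.15
ee_pos: [461.1, -148.0, 193.7]
eef_rot: [180.0, -0.1, 5.0]
contact_force: [0.8, -0.4, 0.1]
grip_width: 41.8
gripper_force: 0.0
top bar [(array([419., 307., 450., 342.]), 0.96), (array([364., 125., 381., 158.]), 0.82), (array([413., 154., 441., 181.]), 0.75), (array([371., 294., 406., 318.]), 0.67)]
top pan_left [(array([242., 112., 404., 181.]), 0.96)]
top jar [(array([315., 190., 334., 212.]), 0.7)]
side bar [(array([239., 180., 269., 193.]), 0.7), (array([281., 174., 306., 190.]), 0.65), (array([388., 220., 407., 249.]), 0.59), (array([408., 196., 441., 219.]), 0.56)]
side pan_left [(array([194., 170., 280., 285.]), 0.98), (array([335., 114., 407., 166.]), 0.25)]
side jar [(array([277., 231., 294., 261.]), 0.75), (array([191., 171., 285., 283.]), 0.32)]
```

View pics/g.png

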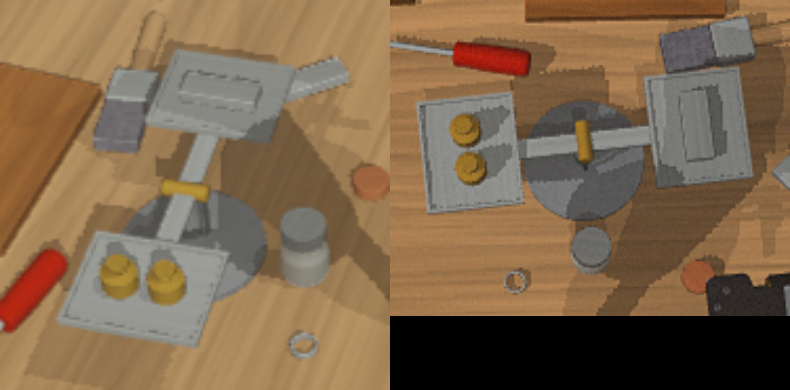

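```bash
python3 - <<'E'
from h import *
t,s=snapshot("top"),snapshot("side")
for n,a,b in(("panL",(245,123,293,181),(193,238,258,284)),("panR",(351,112,403,168),(228,170,284,205))):
  for z in(70,75,80):
    x0=unproj("top",[(a[0]+a[2])/2,(a[1]+a[3])/2],z)[:2]
    print(n,z,[fit("pan",v,z,x0) for v in([("top",t,a)],[("side",s,b)])])
print("bar",fit("bar",[("top",t,(364,125,381,158))],75,(660,-89)),fit("bar",[("side",s,(239,180,269,193))],75,(660,-89)))
for r in((256,132,275,151),(258,151,277,170)):print("w",fit("weight",[("top",t,r)],75,unproj("top",[(r[0]+r[2])/2,(r[1]+r[3])/2],85)[:2]))
print(unproj("top",(265.7,141.5),102),unproj("top",(268.3,160),102))
E
```

```text
panL 70 [(array([641.6, 119.3,   5.2]), array([0.97])), (array([645.5, 119.4,   5.3]), array([0.96]))]
panL 75 [(array([640.4, 118.8,   5.2]), array([0.97])), (array([643.1, 122.4,   5.5]), array([0.96]))]
panL 80 [(array([638.9, 118.5,   4.8]), array([0.96])), (array([641.1, 125.9,   5.5]), array([0.97]))]
panR 70 [(array([661.4, -90.7,   5.2]), array([0.93])), (array([665.2, -91.9,   4.5]), array([0.88]))]
panR 75 [(array([660.1, -90. ,   5.2]), array([0.93])), (array([662.7, -87. ,   5. ]), array([0.94]))]
panR 80 [(array([658.4, -89.4,   4.9]), array([0.92])), (array([660.7, -81.9,   4.7]), array([0.94]))]
bar (array([660., -89.,   0.]), array([0.])) (array([660., -89.,   0.]), array([0.]))
w (array([658.1, 121.5,   2.1]), array([0.95]))
w (array([623.1, 117.1,   2.6]), array([0.93]))
[652.47172483 118.96694804 102.        ] [617.14090003 114.57056327 102.        ]
```

The pan fits match the level ones from the start, so the beam is level to within about 1 mm at the pans. The weights are at ±17.5 mm, the bar is centred and the jar hasn't moved. Handing in.

```bash
python3 - <<'E'
from cell import order
print(order.job_done())
E
```

```text
the job is handed in; nothing more can be done
None
```

The job is handed in; no verdict came back. By the last pictures the block and crucible are centred on the turntable, the bar is in the right pan, both weights are in the left pan with the beam level, and the jar has not moved.

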